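# Lift the dial gauge off its test port

### The arm

A 6-joint arm with a two-finger parallel gripper is mounted at the origin on the work surface. World frame = base frame: x ahead of the robot, y to its left, z up, the work surface at z = 0. Lengths are in m, angles in rad, forces in N, time in s.
With the tool pointing down it reaches from about 0.375 to 0.925 m from the base axis. Payload 5.7 kg.
Tool frame: the origin (TCP) lies at the centre of the arm's flange, where the gripper is bolted on; the fingertips stand 182 mm ahead of it and the grasp point (between the pads) lies 163 mm ahead of it; z points along the fingers, x is the direction in which the jaws open and shut, and the axes are right-handed (so a half turn about z gives the same grasp; the last joint's range is limited). The gripper opens to 88 mm and grips with 3 to 60 N. Pads are 20 mm wide; open, the fingers measure 115 mm over their backs; the gripper's body (75 mm by 178 mm) begins 61 mm behind the grasp point.
Start: joints at [1.107, 0.359, 1.51, -0, 1.272, -0.115], TCP at [0.205, 0.564, 0.405] pointing down, gripper open.
Joint ranges: [-2.97, 2.97], [-1.01, 2.36], [0.21, 2.38], [-0.96, 4.11], [0.2, 2.71], [-2.98, 2.98]. Speed limits (rad/s): [2.39, 2.39, 3.14, 3.14, 3.14, 3.14].

### API

Orientations are given as a rotation vector (axis times angle).
In Python, from station import sense, grab_frame, calibration, arm gives the robot as it stands.
- The arm moves only by the tool apply_moves, never from a script. Its argument "moves" is a list of rows, each a list of 6 numbers: the shift along the tool's x, y, z scaled (see below), then the turn, a rotation vector about the tool's x, y, z scaled (see below). A call has 1 to 20 rows; each row shifts and turns the commanded pose from where the row before left it, along the tool's axes as they then stand; what a row does not reach is not made up. The controller multiplies each number of a shift by 400 mm and each number of a turn by 360 degrees. A row lasts 1/12 s, in which the tool goes at most 41.7 mm and 7.16 degrees, less where a joint would pass 70% of its speed; a pose out of reach is approached as far as the arm can. A call with a number of a shift or a turn outside -1 to 1 is refused whole. A call with a gripper value outside its range is refused whole. "fingers" is the opening, from 0 (shut) to 1 (fully open), set as the call begins (left out, the last holds). The fingers move at their own pace and stop on an object; "grip_force" is the grip in N (left out, the last holds). Time passes only in rows, so rows that do not move let the fingers close. It gives the time, the measured TCP pose, the force and the opening at its end, in the units of the state.
- sense(): the state, without advancing time (a new reading comes with each control period).
- grab_frame(name): name is "side" or "top"; returns (picture, depth): 480x640x3 uint8, red, green, blue; 480x640 float32, m along the optical axis (not along the pixel's ray), 0 where there is no reading.
- calibration(name): a dict with "intrinsics" (3x3 intrinsics, pixels), "R" (3x3) and "t" (3): a world point X has camera coordinates R X + t. Camera axes: x right, y down, z forward; pixel columns grow to the right and rows downward; lengths in m; the calibration is good to about 2 mm. A picture is of the moment at which its call begins. calibration takes no time and is no camera call.
- arm.job_done(): hands the job in, once; it reports no verdict.
The state is a dict: "clock": time; "joint_positions": joint angles; "joint_vel": joint speeds; "tau": joint torques, N m; "position": TCP position; "orientation": TCP orientation; "wrist_force": force on the tool from outside, world axes, zero at the start; "wrist_torque": the same for the moment, N m; "width": opening from 0.0 (shut) to 1.0 (fully open).
Only numpy, scipy, OpenCV 4.12 (cv2) and the standard library are available. Lean on these libraries where they do the work, as an engineer would, in place of code of your own. Each camera call takes 0.05 s, during which the arm holds its last target.

### The job

The large dial gauge stands on a test port inside the open-topped guard. Swing the guard's front door wide open by its handle, so that the keeper fork on the door no longer reaches over the gauge, then lift the gauge straight up off the port's spigot and hold it upright and still above the port, at least 5 cm clear of the spigot's tip. Finish while still holding the gauge in the air with the door left wide open; do not tip the gauge and do not disturb the other fittings lying about.

Things in the scene. Friction and masses are not known exactly. Their poses are not given: they have to be found in the camera images.
- guard: fixed sheet-metal guard box, 200 deep (its x) by 220 wide (its y) by 215 high, white side walls 4 thick, back wall only 100 high with a 10 mm rail above it at the top, steel floor 6 thick, no roof; origin at the centre of its underside; the open front, closed by the door, faces its -x. It is placed and turned differently each time.
- guard_door (a joint): front door, clear panel in an aluminium frame, 8 thick, 216 wide, 211 high, lower edge 4 above the table. Upright hinge at the guard's front corner on its -y side; 0 = shut, grows (rad) as the free edge swings out to the guard's -x, counter-clockwise from above, to 1.9 at most; may start slightly ajar. Turns easily (0.05 Nm friction), stays where it is left.
- keeper_tip (a point): middle of the free end of the keeper fork on the door's inner face: three 8 mm steel rods, 110 wide, centred on the door, reaching 130 inward, centreline 208 above the table, just over the gauge. With the door shut the gauge cannot be lifted; from about 1.1 rad (65 degrees) of door opening the fork is out of the way.
- handle_grip (a point): grip point on the door handle, an upright round steel bar, 12 in diameter, at heights 83 to 215 over the table, 190 from the hinge axis along the door, centreline 35 in front of the outer face. The point is on the centreline, 23 below the bar's top. Standoffs at heights 99 and 152; above them the bar is free all round and can be pinched from above with any yaw. Moves with the door.
- door_hinge (a point): point on the door's upright hinge axis, 192 above the table, fixed to the guard.
- port: fixed steel test port inside the guard; origin at the centre of its underside, on the guard's floor (6 above the table). Foot 60 in diameter, post, collar 38 in diameter with its top 45 above the origin, then a spigot 12 in diameter and 20 high.
- spigot_tip (a point): top of the port's spigot, 65 above the port's origin.
- gauge: large dial gauge, free, about 0.5 kg. Origin: centre of the underside of its brass socket; z up the stem, dial looks to -x. Socket 26 wide, 26 high, bore 14, slipped loosely over the spigot, resting on the collar. Round steel case 100 in diameter, 38 thick (along x), centre 93 and top 143 above the origin; grip it from above across the 38. Turned a little relative to the guard.
- adapter_a: bystander: small steel adapter, 26 in diameter, 40 high, standing on the guard's floor near a front corner; origin under its centre.
- plug: bystander: grey plastic plug, 22 in diameter, 22 high, standing on the guard's floor near the other front corner; origin under its centre.
- adapter_b: bystander: steel adapter, 38 in diameter, 45 high, standing on the table; origin under its centre.
- small_gauge: bystander: small dial gauge standing on its own foot on the table outside the guard, case 64 in diameter, 100 high; origin under its foot.
- transmitter: bystander: steel pressure transmitter standing upright on the table, 56 in diameter at its foot, 146 high; origin under its foot.
- spanner: bystander: spanner about 160 long lying on the table.
- cap: bystander: grey plastic cap, 28 in diameter, 20 high, on the table; origin under its centre.
Mind the look-alikes: they are no part of the job. Leave any red look-alike of the gauge alone.

How it is judged:
On the way, in this order (a step that is already met when the one before it is completed fails the run):
1. the door stands wide open while the gauge is still seated on its port (value of joint guard_door above 1.1 rad and z of gauge in the frame of port below 0.055 m), for 0.2 s.
2. the gauge is lifted clear of the spigot by the gripper (z of gauge in the frame of spigot_tip above 0.045 m and contact force between gauge and the fingers above 2 N), for 0.2 s.
At the end, for the whole second after the job is handed in: The door is at least 1.1 rad open; the gripper holds the gauge with its socket's underside more than 45 mm above the spigot's tip and within 40 mm sideways of the port's axis, within 0.1 rad of upright, moving slower than 0.02 m/s and 0.15 rad/s, and touching neither port, guard nor door (all of step 2 and value of joint guard_door above 1.1 rad and horizontal distance between gauge and port below 0.04 m and angle between gauge's own z axis and vertical below 0.1 rad and linear speed of gauge below 0.02 m/s and angular speed of gauge below 0.15 rad/s and contact force between gauge and port below 0.05 N and contact force between gauge and guard below 0.05 N); the arm keeps its last pose, push and grip.
It fails at once if the gauge is tipped by more than 15 degrees (angle between gauge's own z axis and vertical above 0.26 rad).
It fails at once if another fitting is shoved by more than 3 cm (distance of any of adapter_a, plug, adapter_b, small_gauge, transmitter, spanner, cap from where it was at the start of the episode above 0.03 m).
It also fails if it takes over 58 s, if anything falls off the work surface, if the arm or the gripper's body presses on something with over 40 N, if the wrist force passes 120 N, or if a joint passes its speed limit or range.

## Working session

There is one attempt and no reset: what is moved stays moved. The work goes in short steps, Python scripts to look and compute and a tool call to move; the robot and the scene stay as the last step left them, time stands still between calls to the robot, and variables do not carry over. Pictures are saved under pics/ and viewed, and the job is handed in when it is done.

Besides the shell and the picture viewer there is one more tool, called after "Call:" as name(argument=value, ...), one argument or row to a line, values as JSON. apply_moves: Moves the arm, as the interface text tells. Its arguments: {"type":"object","properties":{"moves":{"type":"array","items":{"type":"array","items":{"type":"number","minimum":-1,"maximum":1}}},"fingers":{"type":"number"},"grip_force":{"type":"number"}},"required":["moves"]}

```bash
mkdir -p pics; ls
python3 - <<'E'
from station import sense, grab_frame, calibration
import cv2,numpy as np
s=sense();print(s)
for n in("side","top"):
    im,d=grab_frame(n);cv2.imwrite(f"pics/{n}0.png",im[:,:,::-1]);np.savez(f"pics/{n}0.npz",im=im,d=d)
    c=calibration(n);print(n,c)
E
```

```text
pics
{'clock': 0.0, 'joint_positions': array([ 1.10689700e+00,  3.59490713e-01,  1.51137885e+00, -2.70307080e-05,
        1.27249415e+00, -1.15088883e-01]), 'joint_vel': array([ 0.00071285,  0.00024778, -0.00030273, -0.00126151, -0.0019088 ,
        0.00051452]), 'tau': array([-7.58352307e-04, -5.15368652e+01, -2.70725423e+01,  6.75342511e-02,
        3.46575910e-02, -3.21176344e-05]), 'position': array([0.20492098, 0.56356024, 0.4038382 ]), 'orientation': array([ 2.57249510e+00,  1.80178536e+00, -2.42688734e-03]), 'wrist_force': array([-0.27589487, -0.73154812, -0.21832189]), 'wrist_torque': array([0.00100175, 0.04182361, 0.00456902]), 'width': 1.0041688537910192}
side {'intrinsics': array([[450.17397919,   0.        , 322.01913936],
       [  0.        , 450.17397919, 244.96935238],
       [  0.        ,   0.        ,   1.        ]]), 'R': array([[ 0.50722678,  0.86177121, -0.0084481 ],
       [ 0.81991883, -0.48556582, -0.30324733],
       [-0.26543193,  0.14688841, -0.95287443]]), 't': array([-0.30973552, -0.41121118,  1.34543876])}
top {'intrinsics': array([[433.06804994,   0.        , 323.3515655 ],
       [  0.        , 433.06804994, 241.24458721],
       [  0.        ,   0.        ,   1.        ]]), 'R': array([[ 0.02191607, -0.99975417, -0.00335966],
       [-0.98612311, -0.02106387, -0.16467402],
       [ 0.16456277,  0.00692205, -0.98634232]]), 't': array([0.02007098, 0.61040399, 1.15411058])}
```

View pics/side0.png

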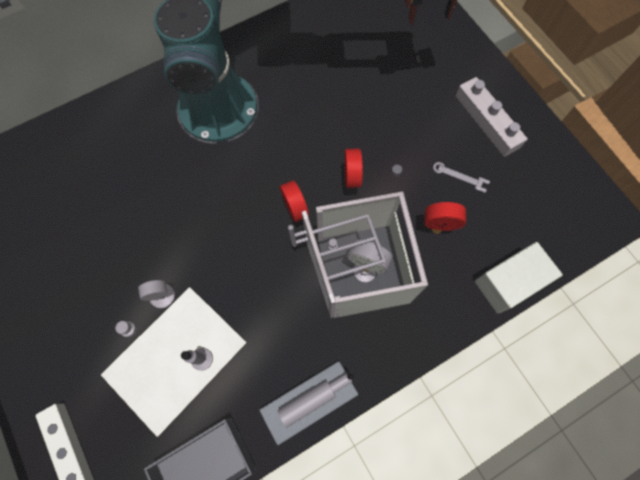

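View pics/top0.png

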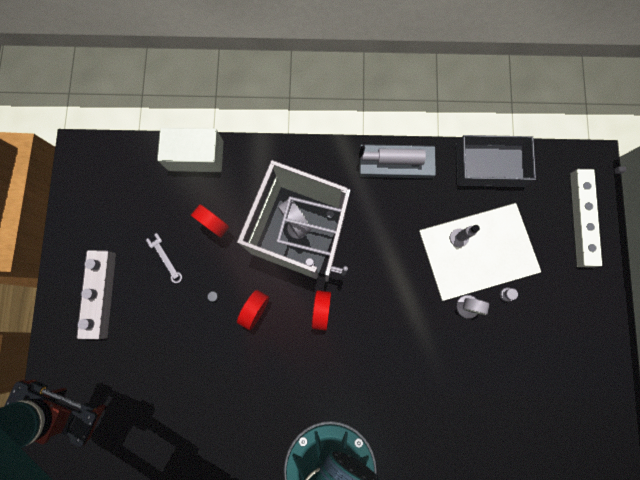

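```bash
cat > h.py <<'E'
from station import sense, grab_frame, calibration
import cv2,numpy as np
C={n:calibration(n) for n in("side","top")}
def ray(n,u,v):
    c=C[n];d=np.linalg.inv(c["intrinsics"])@np.array([u,v,1.]);R=c["R"]
    return -R.T@c["t"],R.T@d
def onz(n,u,v,z):
    o,d=ray(n,u,v);return o+d*(z-o[2])/d[2]
def dep(n,u,v,D):
    o,d=ray(n,u,v);return o+d*D
def proj(n,X):
    c=C[n];p=c["intrinsics"]@(c["R"]@np.asarray(X,float)+c["t"]);return p[:2]/p[2]
def tri(a,b):
    (o1,d1),(o2,d2)=ray("side",*a),ray("top",*b)
    A=np.stack([d1,-d2],1);s=np.linalg.lstsq(A,o2-o1,rcond=None)[0]
    p,q=o1+d1*s[0],o2+d2*s[1];return (p+q)/2,np.linalg.norm(p-q)
def snap(tag):
    out={}
    for n in("side","top"):
        im,d=grab_frame(n);np.savez(f"pics/{n}{tag}.npz",im=im,d=d);out[n]=(im,d)
    return out
def crop(n,tag,x0,y0,x1,y1,k):
    im=np.load(f"pics/{n}{tag}.npz")["im"][y0:y1,x0:x1,::-1]
    cv2.imwrite(f"pics/{n}{tag}_z.png",cv2.resize(im,None,fx=k,fy=k,interpolation=cv2.INTER_CUBIC))
E
python3 -c "
from h import *
crop('side','0',275,135,475,325,4-1+0.1)
crop('side','0',270,140,460,330,4-1)
crop('side','0',275,180,435,320,5-.0)
crop('top','0',230,150,360,290,5-1)
"; python3 -c "
import cv2
for f in('side0_z','top0_z'):print(cv2.imread('pics/'+f+'.png').shape)"
```

```text
(700, 800, 3)
(560, 520, 3)
```

View pics/side0_z.png

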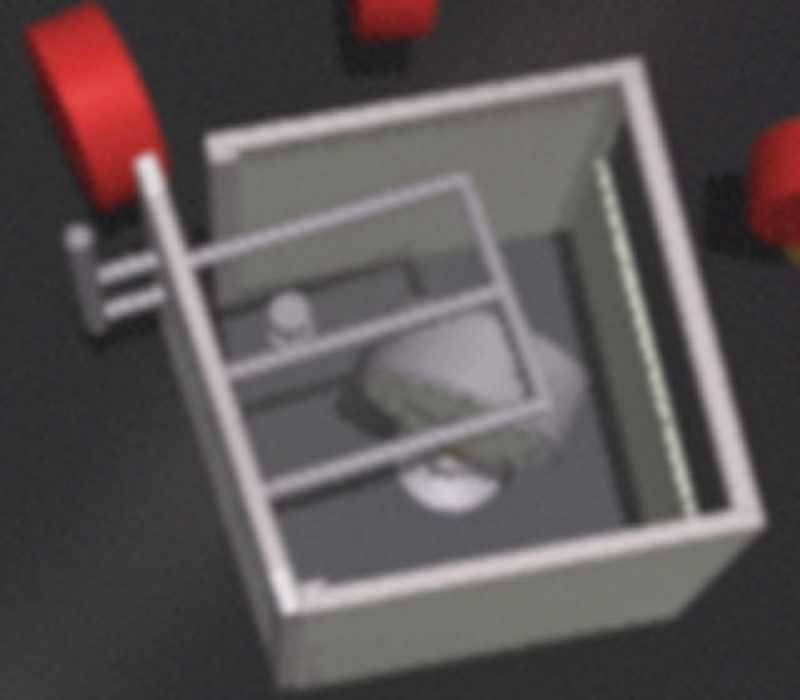

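View pics/top0_z.png

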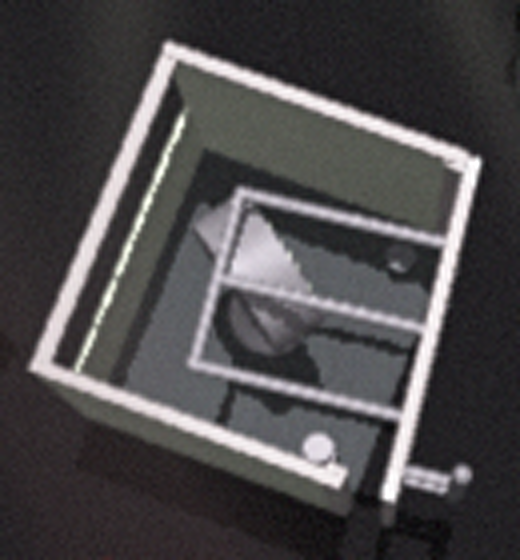

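Run:
```python
from h import *
np.set_printoptions(precision=4,suppress=True)
S=lambda u,v:(275+(u+.5)/5-.5,180+(v+.5)/5-.5)
T=lambda u,v:(230+(u+.5)/4-.5,150+(v+.5)/4-.5)
P={'hinge':((290,605),(472,160)),'bh':((762,520),(170,45)),'bo':((640,62),(36,368)),'fo':((210,142),(345,478)),'doorfree':((146,160),(390,497)),
'handle':((79,235),(462,472)),'fork1':((465,180),(195,362)),'fork2':((548,400),(240,190))}
for k,(a,b) in P.items():
    z=.208 if 'fork' in k else .215
    print(k,tri(S(*a),T(*b)),onz('side',*S(*a),z)[:2],onz('top',*T(*b),z)[:2])
for n in('side','top'):
    d=np.load(f'pics/{n}0.npz')['d']
    vv,uu=np.nonzero(d>0)
    o=C[n];K=np.linalg.inv(o['intrinsics']);q=(K@np.stack([uu,vv,np.ones_like(uu)]))*d[vv,uu]
    X=(o['R'].T@(q-o['t'][:,None])).T
    np.savez(f'pics/{n}0_pc.npz',X=X,u=uu,v=vv)
    m=(X[:,0]>.4)&(X[:,0]<.75)&(X[:,1]>-.1)&(X[:,1]<.3)&(X[:,2]>.02)&(X[:,2]<.3)
    print(n,m.sum(),np.histogram(X[m,2],bins=np.arange(.0,.26,.01)))
```

```text
hinge (array([ 0.7089, -0.0267,  0.2211]), np.float64(0.005590601016074088)) [ 0.707  -0.0287] [ 0.7116 -0.0244]
bh (array([0.7786, 0.1617, 0.2215]), np.float64(0.001547517045323363)) [0.7778 0.163 ] [0.7813 0.1633]
bo (array([0.576 , 0.2338, 0.2214]), np.float64(0.00036283128776539933)) [0.5741 0.2361] [0.5771 0.2353]
fo (array([0.5133, 0.047 , 0.2279]), np.float64(0.0024043708391996545)) [0.5082 0.0483] [0.515  0.0484]
doorfree (array([0.5033, 0.02  , 0.2197]), np.float64(0.00325457367199862)) [0.501  0.0192] [0.5043 0.0215]
handle (array([ 0.519 , -0.0227,  0.2189]), np.float64(0.004141557370549019)) [ 0.5169 -0.0242] [ 0.5201 -0.0209]
fork1 (array([0.5824, 0.1387, 0.2142]), np.float64(0.0029666143676814276)) [0.5802 0.1391] [0.584  0.1408]
fork2 (array([0.6881, 0.1146, 0.2181]), np.float64(0.00400108225800698)) [0.6857 0.1153] [0.6916 0.1174]
side 8049 (array([   0,    0,  234,  202,  267,  237,  209,  202,  224,  307,  351,
        311,  376,  519,  573,  292,  293,  300,  380,  417,  392, 1954,
          9,    0,    0]), array([0.  , 0.01, 0.02, 0.03, 0.04, 0.05, 0.06, 0.07, 0.08, 0.09, 0.1 ,
       0.11, 0.12, 0.13, 0.14, 0.15, 0.16, 0.17, 0.18, 0.19, 0.2 , 0.21,
       0.22, 0.23, 0.24, 0.25]))
top 5113 (array([   0,    0,  161,   99,  148,  113,  109,  112,  114,  205,  177,
        145,  200,  427,  371,  152,  123,  138,  234,  219,  382, 1484,
          0,    0,    0]), array([0.  , 0.01, 0.02, 0.03, 0.04, 0.05, 0.06, 0.07, 0.08, 0.09, 0.1 ,
       0.11, 0.12, 0.13, 0.14, 0.15, 0.16, 0.17, 0.18, 0.19, 0.2 , 0.21,
       0.22, 0.23, 0.24, 0.25]))
```

Run:
```python
from h import *
from scipy.spatial.transform import Rotation as Ro
np.set_printoptions(precision=4,suppress=True)
s=sense();R=Ro.from_rotvec(s['orientation']).as_matrix();print(R)
for n in('side','top'):
    z=np.load(f'pics/{n}0_pc.npz');X=z['X'];im=np.load(f'pics/{n}0.npz')['im'];c=im[z['v'],z['u']].astype(int)
    red=((c[:,0]>90)&(c[:,1]<60)&(X[:,2]>.01)&(X[:,2]<.25)&(X[:,0]>.3)).astype(np.uint8)
    M=np.zeros((480,640),np.uint8);M[z['v'],z['u']]=red
    k,L=cv2.connectedComponents(M)
    for i in range(1,k):
        m=(L[z['v'],z['u']]==i)
        if m.sum()>60: print(n,'red',X[m].min(0),X[m].max(0))
    m=(X[:,0]>.5)&(X[:,0]<.76)&(X[:,1]>-.0)&(X[:,1]<.22)&(X[:,2]>.12)&(X[:,2]<.198)
    g=np.array([.644,.105]);e=np.array([[.342,.94],[-.94,.342]])
    q=(X[:,:2]-g)@e.T
    m&=(abs(q[:,0])<.085)&(abs(q[:,1])<.095)
    p=q[m];print(n,m.sum(),p.mean(0),np.linalg.eigh(np.cov(p.T)))
    m&=X[:,2]>.17
    p=q[m];print(n,m.sum(),p.mean(0),np.linalg.eigh(np.cov(p.T)))
```

```text
[[ 0.3418  0.9398 -0.0007]
 [ 0.9398 -0.3418 -0.0015]
 [-0.0017 -0.0001 -1.    ]]
side red [0.3668 0.1713 0.0794] [0.4654 0.2401 0.1475]
side red [0.369  0.0093 0.0735] [0.4677 0.0548 0.1477]
side red [0.6066 0.2887 0.015 ] [0.69   0.3845 0.1472]
side 818 [ 0.0005 -0.0113] EighResult(eigenvalues=array([0.0001, 0.0008]), eigenvectors=array([[-0.5051, -0.863 ],
       [-0.863 ,  0.5051]]))
side 538 [ 0.0012 -0.0073] EighResult(eigenvalues=array([0.0001, 0.0005]), eigenvectors=array([[-0.4862, -0.8739],
       [-0.8739,  0.4862]]))
top red [0.6112 0.2906 0.0984] [0.6909 0.3846 0.1469]
top red [0.3708 0.1758 0.0972] [0.4685 0.249  0.1468]
top red [0.3721 0.0126 0.0975] [0.4697 0.0575 0.1459]
top 492 [-0.0001 -0.001 ] EighResult(eigenvalues=array([0.0001, 0.0007]), eigenvectors=array([[-0.5561, -0.8311],
       [-0.8311,  0.5561]]))
top 377 [ 0.0033 -0.0049] EighResult(eigenvalues=array([0.0001, 0.0005]), eigenvectors=array([[-0.5658, -0.8246],
       [-0.8246,  0.5658]]))
```

Call:
apply_moves(
  moves=[
    [0,0,-0.01,0,0,0.0192],
    [0,0,-0.01,0,0,0.0192],
    [0,0,-0.01,0,0,0.0192],
    [0,0,-0.01,0,0,0.0192],
    [0,0,-0.01,0,0,0.0192],
    [0,0,-0.01,0,0,0.0192],
    [0,0,-0.01,0,0,0.0192],
    [0,0,-0.01,0,0,0.0192],
    [0,0,-0.01,0,0,0.0192],
    [0,0,-0.01,0,0,0.0192],
    [0,0,-0.01,0,0,0.0192],
    [0,0,-0.01,0,0,0.0192],
    [0,0,0,0,0,0],
  ],
  fingers=1,
)

```text
clock: 1.18
position: [0.2051, 0.5639, 0.453]
orientation: [-3.121, 0.36, -0.0]
wrist_force: [0.8, -0.2, 0.3]
width: 0.998
```

```bash
cat > go.py <<'E'
from h import *
from scipy.spatial.transform import Rotation as Ro
import sys
# usage go.py x y z : tool-frame shift in units of 400 mm
s=sense();R=Ro.from_rotvec(s['orientation']).as_matrix()
t=np.array([float(a) for a in sys.argv[1:4]])
d=R.T@(t-s['position'])
print('clock',s['clock'],'pos',s['position'].round(4),'yaw',np.degrees(np.arctan2(R[1,0],R[0,0])).round(2),'tilt',R[:,2].round(4),'units',(d/.4).round(4),'rows',np.linalg.norm(d)/.0417)
E
python3 go.py .5185 -.0225 .44
```

```text
clock 1.1833 pos [0.2051 0.5639 0.453 ] yaw -13.17 tilt [ 2.e-04  3.e-04 -1.e+00] units [1.097  1.249  0.0322] rows 15.948490738905766
```

Call:
apply_moves(
  moves=[
    [0.061,0.0694,0.0018,0,0,0],
    [0.061,0.0694,0.0018,0,0,0],
    [0.061,0.0694,0.0018,0,0,0],
    [0.061,0.0694,0.0018,0,0,0],
    [0.061,0.0694,0.0018,0,0,0],
    [0.061,0.0694,0.0018,0,0,0],
    [0.061,0.0694,0.0018,0,0,0],
    [0.061,0.0694,0.0018,0,0,0],
    [0.061,0.0694,0.0018,0,0,0],
    [0.061,0.0694,0.0018,0,0,0],
    [0.061,0.0694,0.0018,0,0,0],
    [0.061,0.0694,0.0018,0,0,0],
    [0.061,0.0694,0.0018,0,0,0],
    [0.061,0.0694,0.0018,0,0,0],
    [0.061,0.0694,0.0018,0,0,0],
    [0.061,0.0694,0.0018,0,0,0],
    [0.061,0.0694,0.0018,0,0,0],
    [0.061,0.0694,0.0018,0,0,0],
    [0,0,0,0,0,0],
    [0,0,0,0,0,0],
  ],
)

```text
clock: 2.85
position: [0.5219, -0.023, 0.439]
orientation: [-3.122, 0.354, 0.002]
wrist_force: [0.7, -0.7, 0.6]
width: 0.997
```

```bash
python3 go.py .5185 -.0225 .355
python3 - <<'E'
from h import *
snap('1');crop('side','1',240,150,440,300,4);
E
```

```text
clock 2.85 pos [ 0.5219 -0.023   0.439 ] yaw -12.93 tilt [-1.1e-03  1.0e-04 -1.0e+00] units [-0.0084  0.0006  0.21  ] rows 2.0156263217081993
```

View pics/side1_z.png

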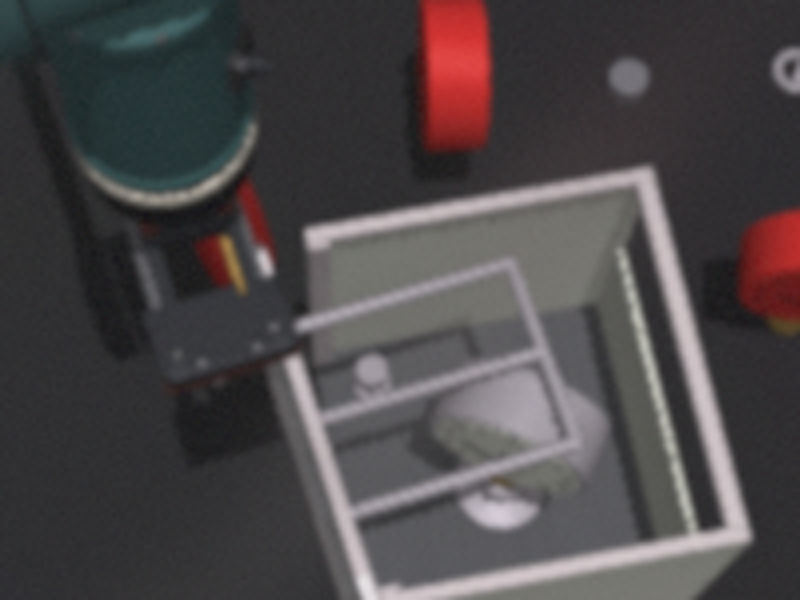

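Call:
apply_moves(
  moves=[
    [-0.004,0,0.042,0,0,0],
    [-0.004,0,0.042,0,0,0],
    [0,0,0.042,0,0,0],
    [0,0,0.042,0,0,0],
    [0,0,0.042,0,0,0],
    [0,0,0,0,0,0],
    [0,0,0,0,0,0],
  ],
)

```text
clock: 3.53
position: [0.5173, -0.0194, 0.3553]
orientation: [-3.122, 0.35, 0.004]
wrist_force: [-0.4, 0.1, 0.5]
width: 1.003
```

Call:
apply_moves(
  moves=[
    [0,0,0,0,0,0],
    [0,0,0,0,0,0],
    [0,0,0,0,0,0],
    [0,0,0,0,0,0],
    [0,0,0,0,0,0],
    [0,0,0,0,0,0],
    [0,0,0,0,0,0],
    [0,0,0,0,0,0],
    [0,0,0,0,0,0],
    [0,0,0,0,0,0],
  ],
  fingers=0,
  grip_force=10,
)

```text
clock: 4.37
position: [0.5182, -0.0208, 0.3557]
orientation: [3.122, -0.354, -0.0]
wrist_force: [0.1, 0.7, 0.3]
width: 0.277
```

```bash
python3 go.py .5185 -.0225 .355; python3 -c "
from h import *
s=sense();print(s['width'],s['wrist_force'])"
```

```text
clock 4.3667 pos [ 0.5182 -0.0208  0.3557] yaw -12.94 tilt [-1.e-04 -1.e-04 -1.e+00] units [0.0017 0.0041 0.0017] rows 0.045102243297841516
0.2768752310455822 [0.10303673 0.67917506 0.32175111]
```

Call:
apply_moves(
  moves=[
    [0,0,0,0,0,0],
    [0,0,0,0,0,0],
    [0,0,0,0,0,0],
    [0,0,0,0,0,0],
    [0,0,0,0,0,0],
  ],
)

```text
clock: 4.78
position: [0.5191, -0.0208, 0.3558]
orientation: [-3.122, 0.354, -0.003]
wrist_force: [5.1, 0.6, -5.1]
width: 0.13
```

Call:
apply_moves(
  moves=[
    [0.0067,0.0303,0,0,0,-0.01028],
    [0.0067,0.0303,0,0,0,-0.01028],
    [0.0067,0.0303,0,0,0,-0.01028],
    [0.0067,0.0303,0,0,0,-0.01028],
    [0.0067,0.0303,0,0,0,-0.01028],
    [0.0067,0.0303,0,0,0,-0.01028],
    [0.0067,0.0303,0,0,0,-0.01028],
    [0.0067,0.0303,0,0,0,-0.01028],
    [0,0,0,0,0,0],
  ],
)

```text
clock: 5.53
position: [0.5422, -0.1176, 0.3558]
orientation: [-3.108, -0.459, -0.009]
wrist_force: [10.8, 4.5, -4.1]
width: 0.136
```

```bash
python3 go.py .65 -.2117 .355
```

```text
clock 5.5333 pos [ 0.5422 -0.1176  0.3558] yaw 16.79 tilt [ 5.9e-03  9.0e-04 -1.0e+00] units [0.19   0.3031 0.0034] rows 3.4316688270676723
```

Call:
apply_moves(
  moves=[
    [0.0107,0.0303,0,0,0,-0.01028],
    [0.0077,0.0303,0,0,0,-0.01028],
    [0.0067,0.0303,0,0,0,-0.01028],
    [0.0067,0.0303,0,0,0,-0.01028],
    [0.0067,0.0303,0,0,0,-0.01028],
    [0.0067,0.0303,0,0,0,-0.01028],
    [0.0067,0.0303,0,0,0,-0.01028],
    [0.0067,0.0303,0,0,0,-0.01028],
    [0.0067,0.0303,0,0,0,-0.01028],
    [0.0067,0.0303,0,0,0,-0.01028],
    [0.0067,0.0303,0,0,0,-0.01028],
    [0.0067,0.0303,0,0,0,-0.01028],
    [0,0,0,0,0,0],
    [0,0,0,0,0,0],
  ],
)

```text
clock: 6.7
position: [0.6526, -0.2091, 0.3558]
orientation: [-2.703, -1.596, -0.003]
wrist_force: [2.5, 5.2, 3.1]
width: 0.13
```

```bash
python3 go.py .65 -.2117 .355;python3 - <<'E'
from h import *
snap('2');crop('top','2',220,140,400,280,4);
E
```

```text
clock 6.7 pos [ 0.6526 -0.2091  0.3558] yaw 61.13 tilt [ 3.0e-04  2.8e-03 -1.0e+00] units [-0.0088 -0.0027  0.002 ] rows 0.09049644552385411
```

View pics/top2_z.png

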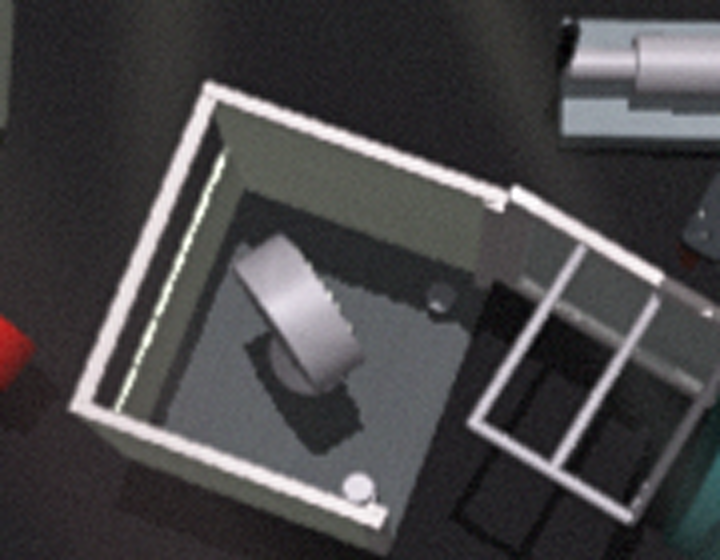

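Call:
apply_moves(
  moves=[
    [0,0,0,0,0,0],
    [0,0,0,0,0,0],
    [0,0,0,0,0,0],
    [0,0,0,0,0,0],
    [0,0,0,0,0,0],
    [0,0,0,0,0,0],
  ],
  fingers=0.8,
)

```text
clock: 7.3
position: [0.6517, -0.2105, 0.3557]
orientation: [-2.706, -1.596, 0.001]
wrist_force: [0.5, 0.2, -0.6]
width: 0.547
```

Call:
apply_moves(
  moves=[
    [0,0,-0.05,0,0,0],
    [0,0,-0.1,0,0,0],
    [0,0,-0.1,0,0,0],
    [0,0,-0.1,0,0,0],
    [0,0,0,0,0,0],
  ],
)

```text
clock: 7.72
position: [0.6531, -0.211, 0.5056]
orientation: [2.695, 1.59, 0.013]
wrist_force: [1.6, -0.0, 0.8]
width: 0.802
```

Run:
```python
from h import *
np.set_printoptions(precision=4,suppress=True)
print(sense()['wrist_force'],sense()['position'],sense()['width'])
snap('3');crop('side','3',260,150,440,300,4);crop('top','3',220,140,400,280,4)
g=np.array([.644,.105]);e=np.array([[.342,.94],[-.94,.342]])
for n in('side','top'):
    d=np.load(f'pics/{n}3.npz')['d']
    vv,uu=np.nonzero(d>0)
    o=C[n];K=np.linalg.inv(o['intrinsics']);q=(K@np.stack([uu,vv,np.ones_like(uu)]))*d[vv,uu]
    X=(o['R'].T@(q-o['t'][:,None])).T
    q=(X[:,:2]-g)@e.T
    m=(abs(q[:,0])<.085)&(abs(q[:,1])<.095)
    for lo in(.12,.15,.17,.18,.188):
        k=m&(X[:,2]>lo)&(X[:,2]<.25)
        r=cv2.minAreaRect(X[k,:2].astype(np.float32)*1000)
        w,V=np.linalg.eigh(np.cov(X[k,:2].T));print(n,lo,k.sum(),X[k].mean(0),X[k,2].max(),'thin axis deg',np.degrees(np.arctan2(V[1,0],V[0,0])),r)
```

```text
[ 1.6479 -0.0358  0.7502] [ 0.6531 -0.211   0.5056] 0.8015851656028671
side 0.12 1011 [0.6547 0.1028 0.1743] 0.19799726156120295 thin axis deg -53.62748290430216 ((650.710693359375, 107.09351348876953), (99.21233367919922, 40.79597473144531), 36.273651123046875)
side 0.15 864 [0.6533 0.1044 0.1809] 0.19799726156120295 thin axis deg -53.726444949364755 ((650.456298828125, 106.90680694580078), (98.58119201660156, 40.79597473144531), 36.273651123046875)
side 0.17 680 [0.6524 0.1059 0.1861] 0.19799726156120295 thin axis deg -53.90275561941758 ((650.5654907226562, 106.98692321777344), (86.4062271118164, 40.79597473144531), 36.273643493652344)
side 0.18 521 [0.6517 0.1064 0.1894] 0.19799726156120295 thin axis deg -54.27159543358763 ((651.229736328125, 107.43955993652344), (72.07295227050781, 40.617435455322266), 36.67232131958008)
side 0.188 342 [0.6512 0.1071 0.192 ] 0.19799726156120295 thin axis deg -53.19571104442684 ((650.7315673828125, 106.67484283447266), (53.943931579589844, 39.781532287597656), 37.392127990722656)
top 0.12 633 [0.6463 0.1058 0.1801] 0.19773508241470372 thin axis de
[... 177 characters left out ...]
thin axis deg -53.162171056897186 ((652.92578125, 108.6571044921875), (97.39757537841797, 39.053016662597656), 36.06053161621094)
top 0.17 508 [0.6502 0.1076 0.1862] 0.19773508241470372 thin axis deg -54.04245411399216 ((653.1677856445312, 108.77352905273438), (87.98113250732422, 38.99674987792969), 35.85478591918945)
top 0.18 402 [0.6518 0.1082 0.1891] 0.19773508241470372 thin axis deg -53.57372027244213 ((652.2633056640625, 108.12933349609375), (69.26055145263672, 38.97327423095703), 36.100494384765625)
top 0.188 256 [0.6531 0.1093 0.1916] 0.19773508241470372 thin axis deg -53.829053513917515 ((652.6015014648438, 108.930419921875), (53.78774642944336, 38.01617431640625), 35.08002853393555)
```

View pics/side3_z.png

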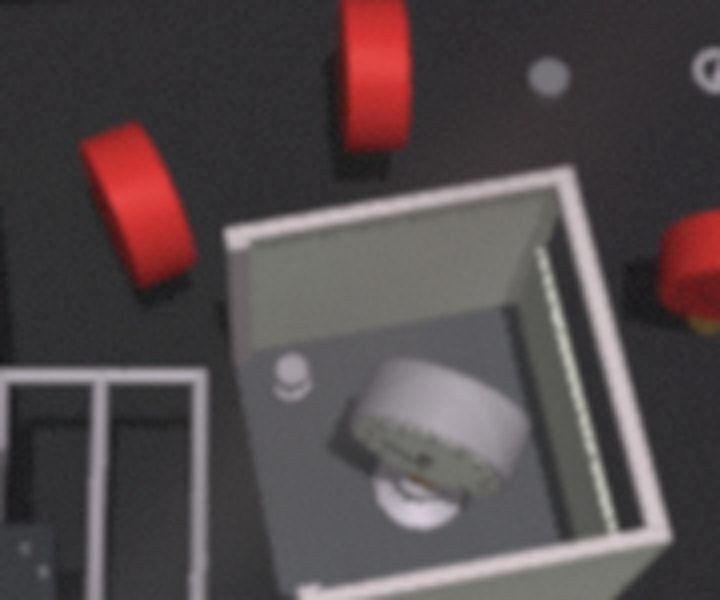

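View pics/top3_z.png

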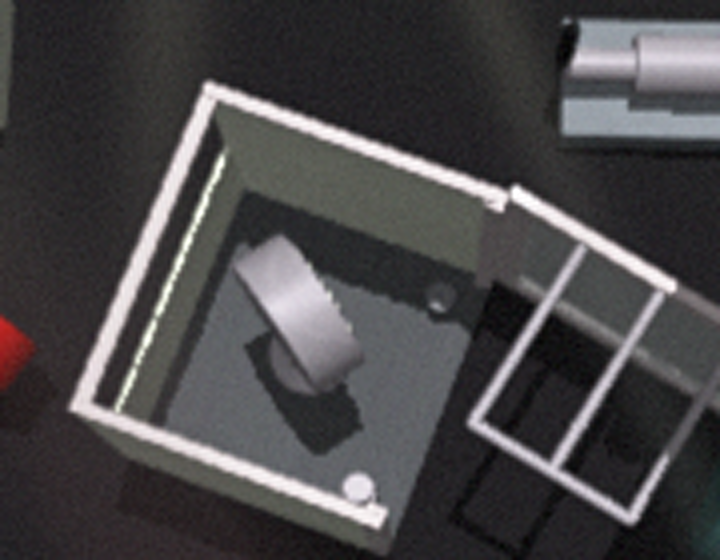

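Call:
apply_moves(
  moves=[
    [0,0,0,0,0,0.01876],
    [0,0,0,0,0,0.01876],
    [0,0,0,0,0,0.01876],
    [0,0,0,0,0,0.01876],
    [0,0,0,0,0,0.01876],
    [0,0,0,0,0,0.01876],
    [0,0,0,0,0,0.01876],
    [0,0,0,0,0,0.01876],
    [0,0,0,0,0,0.01876],
    [0,0,0,0,0,0.01876],
    [0,0,0,0,0,0.01876],
    [0,0,0,0,0,0.01876],
    [0,0,0,0,0,0.01876],
    [0,0,0,0,0,0.01876],
    [0,0,0,0,0,0.01876],
    [0,0,0,0,0,0.01876],
    [0,0,0,0,0,0.01876],
    [0,0,0,0,0,0],
    [0,0,0,0,0,0],
  ],
  fingers=1,
)

```text
clock: 9.4
position: [0.6515, -0.2102, 0.4937]
orientation: [2.805, -1.415, -0.005]
wrist_force: [-0.6, -0.3, -0.9]
width: 0.999
```

```bash
python3 go.py .652 .108 .42
```

```text
clock 9.4 pos [ 0.6515 -0.2102  0.4937] yaw -53.53 tilt [-0.0031  0.0013 -1.    ] units [-0.6385 -0.4742  0.1852] rows 7.833691125189172
```

Call:
apply_moves(
  moves=[
    [-0.0638,-0.0474,0.0185,0,0,0],
    [-0.0638,-0.0474,0.0185,0,0,0],
    [-0.0638,-0.0474,0.0185,0,0,0],
    [-0.0638,-0.0474,0.0185,0,0,0],
    [-0.0638,-0.0474,0.0185,0,0,0],
    [-0.0638,-0.0474,0.0185,0,0,0],
    [-0.0638,-0.0474,0.0185,0,0,0],
    [-0.0638,-0.0474,0.0185,0,0,0],
    [-0.0638,-0.0474,0.0185,0,0,0],
    [-0.0638,-0.0474,0.0185,0,0,0],
    [0,0,0,0,0,0],
    [0,0,0,0,0,0],
    [0,0,0,0,0,0],
  ],
)

```text
clock: 10.48
position: [0.6536, 0.1073, 0.4211]
orientation: [2.803, -1.415, -0.001]
wrist_force: [1.0, -0.1, 0.3]
width: 1.003
```

```bash
python3 go.py .652 .108 .335;python3 - <<'E'
from h import *
snap('4');crop('side','4',260,150,440,300,4);crop('top','4',220,140,400,280,4)
E
```

```text
clock 10.4833 pos [0.6536 0.1073 0.4211] yaw -53.58 tilt [-1.e-03 -9.e-04 -1.e+00] units [-0.0037  0.0019  0.2153] rows 2.065846140630657
```

View pics/side4_z.png

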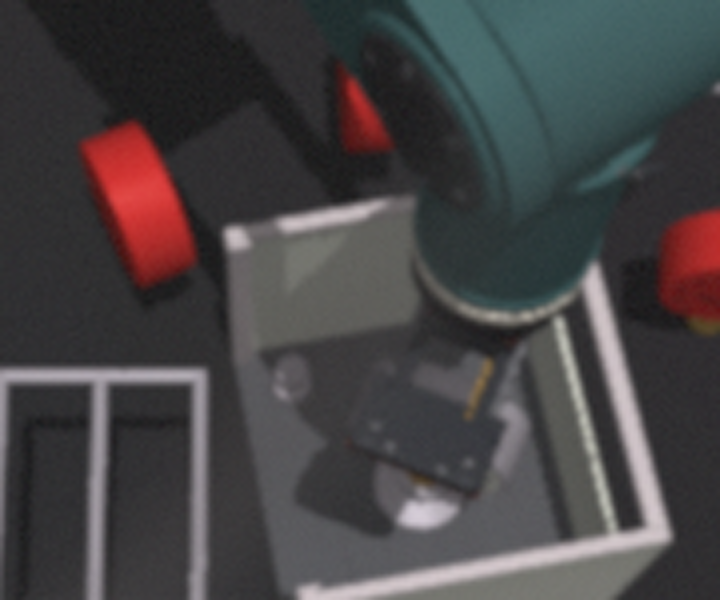

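View pics/top4_z.png

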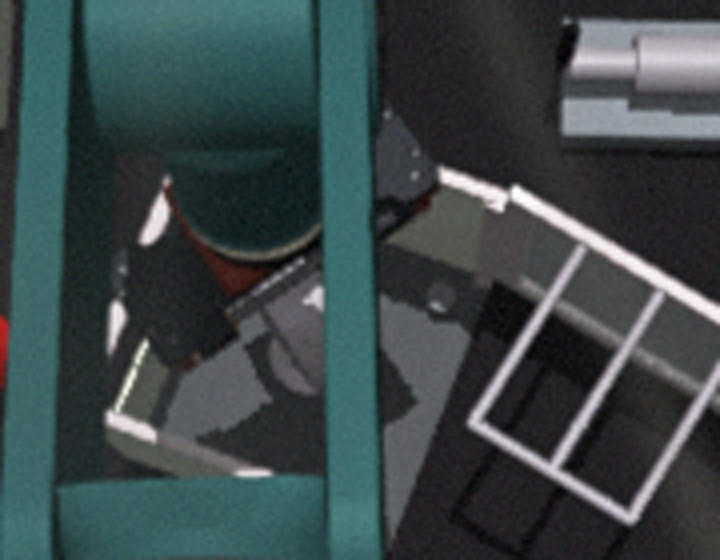

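Call:
apply_moves(
  moves=[
    [-0.0037,0.0019,0.0308,0,0,0],
    [0,0,0.0308,0,0,0],
    [0,0,0.0308,0,0,0],
    [0,0,0.0308,0,0,0],
    [0,0,0.0308,0,0,0],
    [0,0,0.0308,0,0,0],
    [0,0,0.0308,0,0,0],
    [0,0,0,0,0,0],
    [0,0,0,0,0,0],
    [0,0,0,0,0,0],
  ],
)

```text
clock: 11.42
position: [0.6525, 0.1084, 0.3357]
orientation: [-2.803, 1.419, -0.001]
wrist_force: [0.1, 0.7, 0.2]
width: 0.999
```

```bash
python3 go.py .652 .108 .335;python3 - <<'E'
from h import *
print(sense()['wrist_force'])
snap('5');crop('side','5',260,150,440,300,4)
E
```

```text
clock 11.4167 pos [0.6525 0.1084 0.3357] yaw -53.71 tilt [ 4.e-04 -1.e-04 -1.e+00] units [0.0001 0.0015 0.0017] rows 0.021476318348612418
[0.1307303  0.68828158 0.16103759]
```

View pics/side5_z.png

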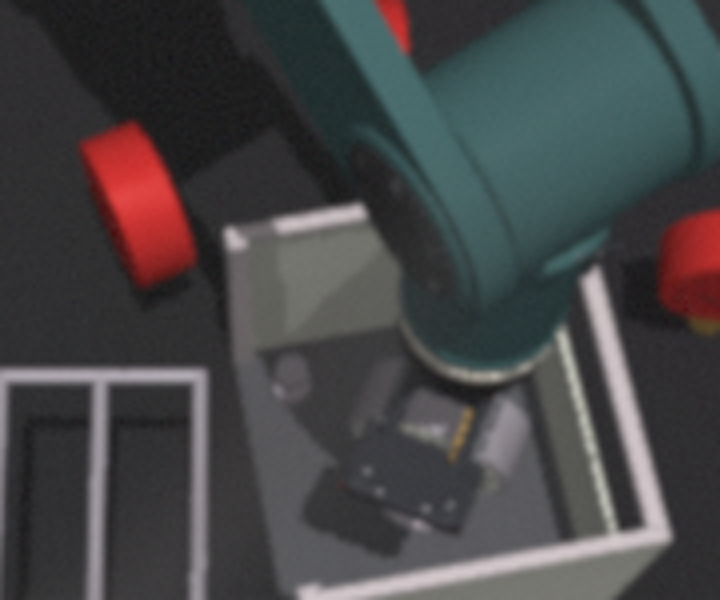

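Fingers straddle the case with no contact force. Closing.

Call:
apply_moves(
  moves=[
    [0,0,0,0,0,0],
    [0,0,0,0,0,0],
    [0,0,0,0,0,0],
    [0,0,0,0,0,0],
    [0,0,0,0,0,0],
    [0,0,0,0,0,0],
    [0,0,0,0,0,0],
    [0,0,0,0,0,0],
    [0,0,0,0,0,0],
    [0,0,0,0,0,0],
    [0,0,0,0,0,0],
    [0,0,0,0,0,0],
  ],
  fingers=0,
  grip_force=10,
)

```text
clock: 12.52
position: [0.6523, 0.1082, 0.3354]
orientation: [2.803, -1.419, 0.0]
wrist_force: [0.0, -1.0, -0.0]
width: 0.431
```

Call:
apply_moves(
  moves=[
    [0,0,0,0,0,0],
    [0,0,0,0,0,0],
    [0,0,0,0,0,0],
    [0,0,0,0,0,0],
  ],
  grip_force=35,
)

```text
clock: 12.85
position: [0.6523, 0.1083, 0.3354]
orientation: [2.802, -1.419, 0.0]
wrist_force: [1.0, -0.8, -1.1]
width: 0.43
```

Call:
apply_moves(
  moves=[
    [0,0,-0.004,0,0,0],
    [0,0,-0.008,0,0,0],
    [0,0,-0.012,0,0,0],
    [0,0,-0.012,0,0,0],
    [0,0,-0.014,0,0,0],
    [0,0,0,0,0,0],
    [0,0,0,0,0,0],
  ],
)

```text
clock: 13.43
position: [0.6522, 0.1084, 0.3561]
orientation: [-2.802, 1.419, -0.001]
wrist_force: [0.1, -0.3, -4.9]
width: 0.431
```

Call:
apply_moves(
  moves=[
    [0,0,-0.01,0,0,0],
    [0,0,-0.018,0,0,0],
    [0,0,-0.018,0,0,0],
    [0,0,-0.018,0,0,0],
    [0,0,-0.018,0,0,0],
    [0,0,-0.018,0,0,0],
    [0,0,-0.018,0,0,0],
    [0,0,-0.018,0,0,0],
    [0,0,-0.018,0,0,0],
    [0,0,-0.018,0,0,0],
    [0,0,-0.018,0,0,0],
    [0,0,-0.01,0,0,0],
    [0,0,0,0,0,0],
    [0,0,0,0,0,0],
    [0,0,0,0,0,0],
    [0,0,0,0,0,0],
    [0,0,0,0,0,0],
    [0,0,0,0,0,0],
  ],
)

```text
clock: 14.93
position: [0.6521, 0.1083, 0.435]
orientation: [2.802, -1.419, -0.001]
wrist_force: [0.1, 0.4, -5.4]
width: 0.436
```

```bash
python3 go.py .652 .108 .435;python3 - <<'E'
from h import *
s=sense();print(s['wrist_force'],s['wrist_torque'],s['joint_vel'].round(4),s['width'])
snap('6');crop('side','6',260,150,440,300,4);crop('top','6',220,140,400,280,4)
S=np.load('pics/top6.npz')['im']
E
```

```text
clock 14.9333 pos [0.6521 0.1083 0.435 ] yaw -53.72 tilt [-8.e-04 -2.e-04 -1.e+00] units [0.0004 0.0007 0.    ] rows 0.008015996773480309
[ 0.06022719  0.36038699 -5.37040608] [-1.61649904e-02  1.55744557e-01  1.51369900e-04] [ 0.     -0.0037 -0.0016  0.0009 -0.0002 -0.0013] 0.4360320142424075
```

View pics/side6_z.png

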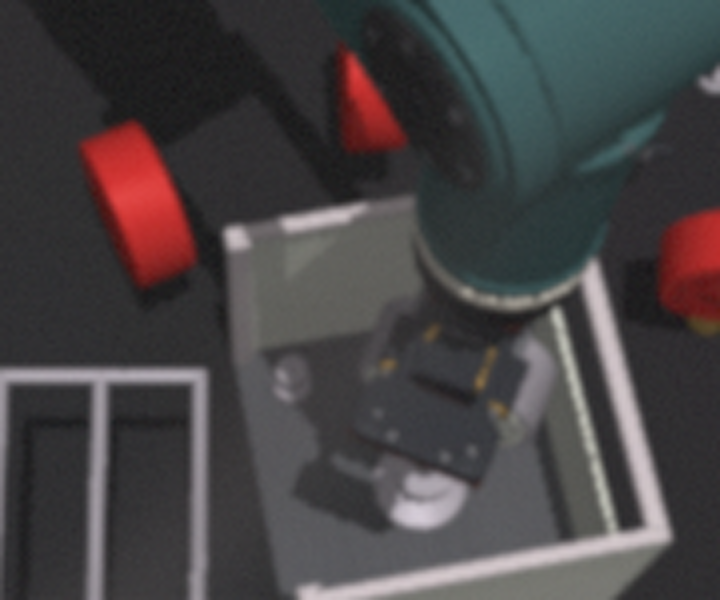

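View pics/top6_z.png

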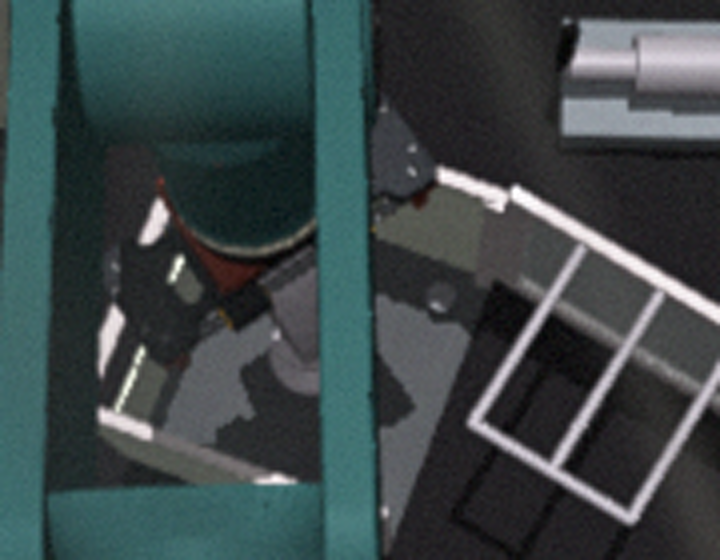

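Run:
```python
from h import *
np.set_printoptions(precision=4,suppress=True)
for n,pts in(('top',[(290,310),(300,325),(308,345),(285,300)]),('side',[(535,370),(525,400),(545,395)])):
    d=np.load(f'pics/{n}6.npz')['d'];x0,y0=(220,140) if n=='top' else (260,150)
    for u,v in pts:
        uu,vv=x0+(u+.5)/4-.5,y0+(v+.5)/4-.5;print(n,dep(n,uu,vv,d[int(round(vv)),int(round(uu))]))
T=lambda u,v:onz('top',220+(u+.5)/4-.5,140+(v+.5)/4-.5,.208)
a=T(473,425);b=T(632,520);v=b-a;ang=np.degrees(np.arctan2(v[1],v[0]))%360
print('fork bar dir',ang,np.linalg.norm(v),'door rad',np.radians(ang-160)) 
d0=T(513,188);d1=T(672,287);v=d1-d0;print(np.degrees(np.arctan2(v[1],v[0]))%360)
```

```text
top [0.6247 0.1034 0.2835]
top [0.618  0.0981 0.2751]
top [0.609  0.094  0.2625]
top [0.6292 0.1059 0.2887]
side [0.6762 0.1335 0.2777]
side [0.6866 0.121  0.2753]
side [0.6865 0.1363 0.2584]
fork bar dir 239.98589416984078 0.11059746831062614 door rad 1.396017208415458
238.2372307345682
```

```bash
python3 -c "
from station import arm,sense
print(arm.job_done());s=sense();print(s['clock'],s['position'],s['wrist_force'],s['width'])"
```

```text
the job is handed in; nothing more can be done
None
the job is handed in; nothing more can be done
```

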